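# Close, pin and clamp a hinged casting mould

### The arm

A 6-joint arm with a two-finger parallel gripper is mounted at the origin on a cart in front of the work surface, level with it; the furniture and walls round the work are solid. World frame = base frame: x ahead of the robot, y to its left, z up, the work surface at z = 0. Lengths are in mm, angles in degrees, forces in N, time in s.
With the tool pointing down it reaches from about 350 to 850 mm from the base axis. Payload 8.1 kg.
Tool frame: the origin (TCP) lies at the very end of the fingers, on their centre line; the grasp point (between the pads) lies 19 mm behind it (r.grip_depth is the distance from the TCP to the grasp point, in mm); z points along the fingers, y is the direction in which the jaws open and shut (so a half turn about z gives the same grasp; the last joint's range is limited). The gripper opens to 85 mm and grips with 20 to 120 N. Pads are 22 mm wide; open, the fingers measure 114 mm over their backs; the gripper's body (76 mm by 85 mm) begins 54 mm behind the grasp point. The pads swing forward as they close: fully open they stand 13 mm farther back than shut.
Start: joints at [61.169, 7.471, 85.268, -0, 87.261, -4.893], TCP at [243.43, 548.404, 204.692] pointing down, gripper open.
Joint ranges: [-169.43, 169.43], [-51.17, 129.36], [1.28, 143.12], [-76.62, 256.62], [0, 156.53], [-152.29, 152.29]. Speed limits (degrees/s): [136.94, 136.94, 159.86, 180, 180, 180].

### API

Orientations are given as [roll, pitch, yaw] about the fixed x, y, z axes, in that order (R = Rz(yaw) Ry(pitch) Rx(roll)).
In Python, from bench import status, viewer, hand_in, r gives the robot as it stands.
- The arm moves only by the shell command python3 -m crank 'ROWS' [OPENING] [FORCE]. ROWS is a JSON object of lists of equal length, an entry for each row: "slide": the shift along the tool's x, y, z in m, a list of three; "twist": the turn about the tool's z in rad. A call has 1 to 8 rows; each row shifts and turns the commanded pose from where the row before left it, along the tool's axes as they then stand; what a row does not reach is not made up. A row lasts 1/10 s, in which the tool goes at most 50 mm and 8.59 degrees, less where a joint would pass 70% of its speed; a pose out of reach is approached as far as the arm can. A call with a gripper value outside its range is refused whole. OPENING is the closure, from 0 (fully open) to 1 (shut), set as the call begins (- or left out, the last holds). The fingers move at their own pace and stop on an object; FORCE is the grip in N (left out, the last holds). Time passes only in rows, so rows that do not move let the fingers close. It gives the time, the measured TCP pose, the force and the opening at its end, in the units of the state.
- status.sense(): the state, without advancing time (a new reading comes with each control period).
- viewer.snapshot(name): name is "side" or "top" or "wrist"; returns a dict with "img" (420x560x3 uint8, red, green, blue), "fx", "fy", "cx", "cy" (pixels), "k1" (the pictures are not rectified: a ray, as slopes to the right and down, at radius r is drawn at 1 + k1 r^2 times it, then the intrinsics apply), "R" (3x3) and "t" (3): a world point X has camera coordinates R X + t; the wrist camera has in their place "hand_eye" (4x4, takes a point from camera to tool coordinates, whose origin is the TCP and whose axes are the flange's). Camera axes: x right, y down, z forward; pixel columns grow to the right and rows downward; lengths in mm; the calibration is good to about 2 mm. A picture is of the moment at which its call begins: read the wrist's pose just before it. There is no depth.
- hand_in(): hands the job in, once; it reports no verdict.
The state is a dict: "time": time; "joint_pos": joint angles; "qd": joint speeds; "joint_efforts": joint torques, N m; "tool_pos": TCP position; "tcp_rot": TCP orientation; "ft_force": force on the tool from outside, world axes, zero at the start; "wrist_torque": the same for the moment, N m; "finger_gap": finger opening in mm.
Only numpy, scipy, OpenCV 4.12 (cv2) and the standard library are available. Lean on these libraries where they do the work, as an engineer would, in place of code of your own. Each camera call takes 0.05 s, during which the arm holds its last target.

### The job

Swing the open front half of the small aluminium casting mould fully shut against its back half, then take the red-headed pin from the white stand and push it down through the aligned holes of the lugs until its head sits fully home on the top lug. Then let go of the pin and grip the closed mould across the outer faces of its two halves, squeezing them firmly together, and finish while still holding that squeeze. Leave the black-headed pin in its stand, and the jar, the brown bottle and the dish where they are.

Things in the scene. Friction and masses are not known exactly. Their poses are not given: they have to be found in the camera images.
- mould: Two-part casting mould: dark base plate fixed to the worktop, aluminium halves that open like a book about an upright hinge. Origin on the worktop, z up. y runs from the hinge (y -55 mm) to the lug holes (y +60 mm); shut parting plane x = 0; fixed back half on +x, front half on -x, robot's side. Plate: x -35 to +50, y -75 to +85, top 6 mm up.
- back_half: Fixed back half, aluminium block with three half-round cavities: x 0 to +22, y -45 to +45, z 10 to 60 mm (origin and axes as mould). At its +y end the fork: two lugs 30 x 28 x 10 mm, undersides at z 14 and 37 mm, each with an upright 12 mm hole at x 0, y +60 mm.
- front_half: The moving front half, the mirror image: x -22 to 0 mm, y -45 to +45 mm, z 10 to 60 mm in its own axes, which coincide with the mould's when shut. Its tongue (30 x 28 mm, z 25.5 to 35.5 mm, 12 mm hole) then lies between the fork lugs. The shut halves together are 44 mm wide along x.
- leaf (a joint): Opening angle of the front half about the upright hinge, rad: 0 = fully shut against a hard stop (holes in line), grows as the free end swings towards the robot, anticlockwise seen from above; up to 1.25. It moves with about 1 N at the free end and stays where it is left.
- hinge_axis (a point): A point on the upright hinge axis, 35 mm above the worktop, 115 mm from the hole axis when shut.
- push_point (a point): On the flat outer face of the front half, 85 mm along the half from the hinge axis, 40 mm above the worktop: a good place to push it shut. Its x axis is square to that face and points into the block; moves with the front half.
- lug_hole (a point): Centre of the hole's mouth on the top face of the upper fork lug, 47 mm above the worktop; fixed to the mould; z up. Hole diameter 12 mm with a small chamfer, right through all three lugs down to 14 mm above the worktop.
- halves_middle (a point): On the parting plane in the middle of the shut halves' length, at their top edge, 60 mm above the worktop. Same axes as the mould; the halves are squeezed along x here.
- pin_stand: White block 46 x 106 x 42 mm fixed to the worktop, with two upright 12 mm through holes at y = -30 and +30 mm, in each of which a pin stands. Origin at the centre of its underside, z up.
- red_pin: The mould's locking pin: steel shaft 10 mm thick, 38 mm long, with a tapered foot (last 6 mm), and a red round head 20 mm wide and 28 mm high; 66 mm overall, about 50 g. Origin at the centre of the foot, z up along the pin to the head. In the stand its head rests on the block's top, 42 mm above the worktop; it may stand in either hole.
- red_pin_head (a point): Centre of the flat top of the red head, 66 mm above the pin's foot; 28 mm above the top lug when the pin is fully home.
- black_pin: A spare short pin for another mould: shaft 10 mm thick, only 22 mm long, black head 20 mm wide and 28 mm high, in the other hole of the stand. Origin at its foot. Stays there.
- lilac_jar: Bystander: loose round jar, lilac band, green lid, 64 mm wide, 71 mm high; origin under its centre.
- brown_bottle: Bystander: small loose brown glass bottle with white cap, 29 mm wide, 84 mm high; origin under its centre.
- tall_rod (a point): Foot of the upright lab rod (12 mm thick, up to 650 mm above the worktop) behind the blue hotplate; its clamp sits 0.3 to 0.5 m up and reaches about 80 mm round it. Fixed; the arm must pass between the robot and the rod, or over it, when it swings across.
- dish: Bystander: small loose white round weighing cup, 54 mm wide, 28 mm high; origin under its centre.
Things that resemble listed ones, but are neither listed nor needed, are in the scene too. What is meant by the pin_stand is not blue, and is the smaller of those in its own colour.

How it is judged (in metres and radians):
On the way, in this order (a step that is already met when the one before it is completed fails the run):
1. the front half is swung fully shut (value of joint leaf below 0.025 rad), for 0.2 s.
2. with the mould shut, the red pin is pushed through all lugs until its head sits on the top lug (value of joint leaf below 0.025 rad and horizontal distance between lug_hole and red_pin below 0.003 m and z of red_pin_head in the frame of lug_hole between 0.025 and 0.0305 m and angle between red_pin's own z axis and vertical below 0.07 rad), for 0.2 s.
At the end, for the whole second after the job is handed in: Front half shut (within 0.025 rad); red pin upright in the lug holes, head on the top lug (within 2.5 mm), let go and still; black pin in its stand; fingers pressing on front half and back half with over 4 N each, through the last second (all of step 2 and contact force between the fingers and front_half above 4 N and contact force between the fingers and back_half above 4 N and contact force between the fingers and red_pin below 0.5 N and linear speed of red_pin below 0.02 m/s and horizontal distance between black_pin and pin_stand below 0.036 m and height (world z) of black_pin below 0.026 m); the arm keeps its last pose, push and grip.
It fails at once if the black pin is pulled out of the stand (distance of black_pin from where it was at the start of the episode above 0.02 m).
It fails at once if the jar, the brown bottle or the dish is shoved or knocked over (distance of any of lilac_jar, brown_bottle, dish from where it was at the start of the episode above 0.03 m or angle between any of lilac_jar, brown_bottle, dish's own z axis and vertical above 0.5 rad).
It also fails if it takes over 69 s, if anything falls off the work surface, if the arm or the gripper's body presses on something with over 40 N, if the wrist force passes 120 N, or if a joint passes its speed limit or range.

## Working session

There is one attempt and no reset: what is moved stays moved. The work goes in short steps, Python scripts to look and compute and a shell command to move; the robot and the scene stay as the last step left them, time stands still between calls to the robot, and variables do not carry over. Pictures are saved under pics/ and viewed, and the job is handed in when it is done.

```bash
ls; mkdir -p pics
python3 - <<'E'
from bench import status, viewer, hand_in, r
import cv2
s=status.sense(); print(s)
for n in ("side","top","wrist"):
    d=viewer.snapshot(n); cv2.imwrite(f"pics/{n}0.png",d["img"][:,:,::-1])
    print(n,{k:v for k,v in d.items() if k!="img"})
E
```

```text
pics
{'time': 0.0, 'joint_pos': array([ 6.11689707e+01,  7.51618761e+00,  8.53314842e+01,  6.81483535e-04,
        8.72633162e+01, -4.89157313e+00]), 'qd': array([ 0.0118659 , -0.01015296,  0.04208598,  0.01520586,  0.01556975,
       -0.04463837]), 'joint_efforts': array([-9.93986323e-04, -5.69406724e+01, -5.00544798e+01, -3.39366998e-04,
        1.49893976e-02, -7.47180979e-05]), 'tool_pos': array([243.11879481, 547.84814317, 203.61212492]), 'tcp_rot': array([-1.79889474e+02, -1.01421476e-02,  1.56060501e+02]), 'ft_force': array([-0.24833863,  0.51038285,  0.66623591]), 'wrist_torque': array([-0.01225538, -0.01489462,  0.07738818]), 'finger_gap': 85.38211847963723}
side {'fx': 387.9672723063844, 'fy': 387.9672723063844, 'cx': 278.35439462924035, 'cy': 211.9629723439253, 'k1': -0.10976126008830313, 'R': array([[ 0.93123989, -0.36434737, -0.00657698],
       [-0.17126445, -0.42166335, -0.89043164],
       [ 0.32165316,  0.83033187, -0.45506949]]), 't': array([-407.47385165,  252.91192986,  859.63280312])}
top {'fx': 406.82604076198425, 'fy': 406.82604076198425, 'cx': 278.3769269898574, 'cy': 207.51974973480986, 'k1': 0.0421065859875338, 'R': array([[-0.00853366, -0.99981355, -0.0173215 ],
       [-0.99549031,  0.01013084, -0.09432072],
       [ 0.09447862,  0.01643848, -0.99539116]]), 't': array([ 224.01833969,  536.14826579, 1028.95808483])}
wrist {'fx': 315.4301245961076, 'fy': 315.4301245961076, 'cx': 276.1824924992676, 'cy': 208.28647965890553, 'k1': 0.011358300555509621, 'hand_eye': array([[-2.86668867e-04, -9.59234648e-01, -2.82610700e-01,
         7.10608137e+01],
       [ 9.99998953e-01,  1.25788737e-04, -1.44130948e-03,
        -1.65790692e-03],
       [ 1.41810324e-03, -2.82610817e-01,  9.59233608e-01,
        -1.68704419e+02],
       [ 0.00000000e+00,  0.00000000e+00,  0.00000000e+00,
         1.00000000e+00]])}
```

View pics/top0.png

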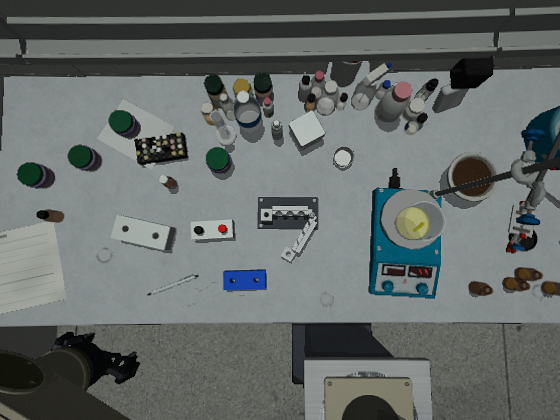

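View pics/side0.png

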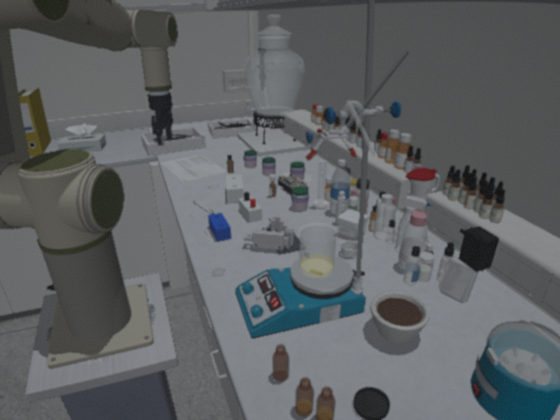

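View pics/wrist0.png

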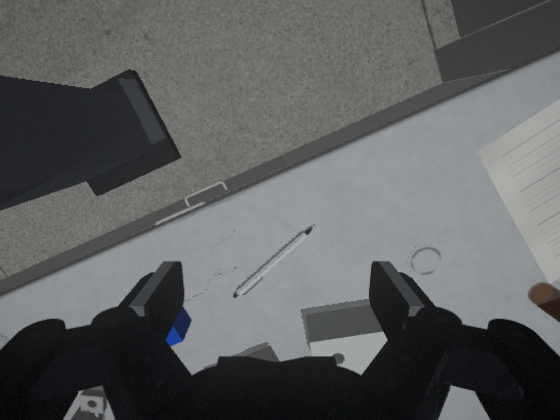

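In the top view, these could be mistaken for the stand:
- The white block with black and red heads at (212,230) is the smaller of the two white ones, and it holds the pins.
- The larger white block is at (142,232).
- The blue block is at (245,280).

The mould is at (288,213), with the front half open towards (290,255). I'll check the choice in close crops.

```bash
cat > h.py <<'E'
import numpy as np, cv2
from bench import status, viewer, r
from scipy.spatial.transform import Rotation as Ro
def cam(d,state=None):
    if 'R' in d: return np.array(d['R']),np.array(d['t'])
    T=np.eye(4);T[:3,:3]=Ro.from_euler('xyz',state['tcp_rot'],degrees=True).as_matrix();T[:3,3]=state['tool_pos']
    M=np.linalg.inv(T@d['hand_eye']); return M[:3,:3],M[:3,3]
def K(d): return np.array([[d['fx'],0,d['cx']],[0,d['fy'],d['cy']],[0,0,1.]])
def p2w(d,uv,z,state=None):
    R,t=cam(d,state)
    n=cv2.undistortPoints(np.array([[uv]],float),K(d),np.array([d['k1'],0,0,0,0]))[0,0]
    C=-R.T@t; v=R.T@np.array([n[0],n[1],1]); return C+v*(z-C[2])/v[2]
def w2p(d,X,state=None):
    R,t=cam(d,state)
    return cv2.projectPoints(np.array(X,float).reshape(-1,3),cv2.Rodrigues(R)[0],t,K(d),np.array([d['k1'],0,0,0,0]))[0][:,0]
def crop(d,x0,y0,w,h,s,name):
    c=cv2.resize(d['img'][y0:y0+h,x0:x0+w,::-1],None,fx=s,fy=s,interpolation=cv2.INTER_CUBIC)
    cv2.imwrite('pics/'+name,c)
E
python3 - <<'E'
from h import *
d=viewer.snapshot('top'); crop(d,180,185,150,110,5,'topc.png')
E
```

```text
(no output)
```

View pics/topc.png

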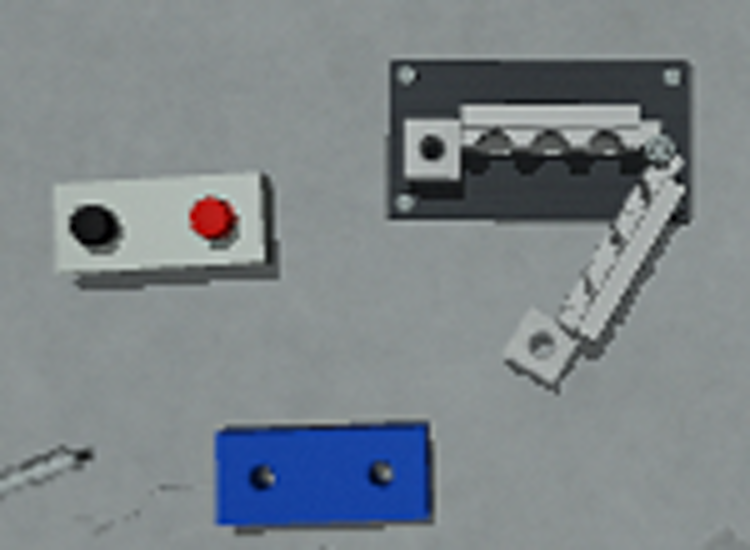

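Run:
```python
from h import *
d=viewer.snapshot('top')
for n,c,z in [('lughole',(432,148),47),('hinge',(659,149),62),('tongue',(542,345),35.5),('red',(211,216),70),('black',(93,224),70),
 ('p1',(391,61),6),('p2',(690,61),6),('p3',(690,220),6),('p4',(389,218),6),('s1',(55,185),42),('s2',(265,173),42),('s3',(265,262),42),('s4',(55,272),42)]:
    uv=((c[0]+.5)/5-.5+180,(c[1]+.5)/5-.5+185); print(n,np.round(uv,1),p2w(d,uv,z).round(1))
for n,u in [('jar',(219,158)),('bottle',(165,181)),('dish',(343,157))]: print(n,p2w(d,u,50).round(0))
```

```text
lughole [266.  214.2] [519.6 250.3  47. ]
hinge [311.4 214.4] [516.8 135.9  62. ]
tongue [288.  253.6] [419.3 195.4  35.5]
red [221.8 227.8] [485.  359.2  70. ]
black [198.2 229.4] [481.6 417.8  70. ]
p1 [257.8 196.8] [569.4 273.8   6. ]
p2 [317.6 196.8] [567.7 115.2   6. ]
p3 [317.6 228.6] [483.5 116.6   6. ]
p4 [257.4 228.2] [486.  275.2   6. ]
s1 [190.6 221.6] [503.  443.4  42. ]
s2 [232.6 219.2] [508.  336.1  42. ]
s3 [232.6 237. ] [462.6 335.9  42. ]
s4 [190.6 239. ] [458.6 442.9  42. ]
jar [666. 370.  50.]
bottle [607. 508.  50.]
dish [664.  52.  50.]
```

```bash
cat >> h.py <<'E'
Yaw=np.radians(-0.9); O=np.array([519.2,190.3])
RM=np.array([[np.cos(Yaw),-np.sin(Yaw)],[np.sin(Yaw),np.cos(Yaw)]])
def m2w(p): return O+RM@np.array(p[:2],float)
def delta(target,psi=None):
    s=status.sense(); R=Ro.from_euler('xyz',s['tcp_rot'],degrees=True).as_matrix()
    dl=R.T@(np.array(target,float)-s['tool_pos'])
    print('tcp',s['tool_pos'].round(1),'rot',s['tcp_rot'].round(2),'gap',round(s['finger_gap'],1),'F',s['ft_force'].round(1),'t',round(s['time'],2))
    print('slide mm',dl.round(1), '' if psi is None else 'twist rad %.4f'%np.radians((s['tcp_rot'][2]-psi+180)%360-180))
E
python3 -m crank '{"slide":[[0,0,0],[0,0,0],[0,0,0],[0,0,0],[0,0,0],[0,0,0],[0,0,0],[0,0,0]],"twist":[0.146,0.146,0.146,0.146,0.146,0.146,0.146,0.146]}'
python3 -c "
from h import *
delta([430,230,204],89.1)"
```

```text
time: 1.05
tool_pos: [243.4, 548.3, 204.5]
tcp_rot: [-180.0, 0.0, 88.8]
ft_force: [-0.1, -0.2, 0.5]
finger_gap: 85.3
tcp [243.4 548.3 204.5] rot [-1.7999e+02  2.0000e-02  8.8800e+01] gap 85.3 F [-0.1 -0.2  0.5] t 1.05
slide mm [-314.3  193.3    0.6] twist rad -0.0053
```

```bash
python3 -m crank '{"slide":[[-0.039,0.024,0],[-0.039,0.024,0],[-0.039,0.024,0],[-0.039,0.024,0],[-0.039,0.024,0],[-0.039,0.024,0],[-0.039,0.024,0],[-0.039,0.024,0]],"twist":[0,0,0,0,0,0,0,0]}'
python3 - <<'E'
from h import *
delta([430,230,204],89.1)
s=status.sense(); d=viewer.snapshot('wrist'); cv2.imwrite('pics/w1.png',d['img'][:,:,::-1])
import pickle; pickle.dump((s,d),open('w1.pkl','wb'))
for p in [(520.1,250.3,47),(485,359.2,70),(419.3,195.4,35.5)]: print(w2p(d,p,s))
E
```

```text
time: 1.85
tool_pos: [431.4, 231.9, 204.8]
tcp_rot: [180.0, -0.0, 89.1]
ft_force: [0.0, -0.1, 0.1]
finger_gap: 85.5
tcp [431.4 231.9 204.8] rot [ 1.7997e+02 -1.0000e-02  8.9150e+01] gap 85.5 F [ 0.  -0.1  0.1] t 1.85
slide mm [-1.9 -1.3  0.8] twist rad 0.0009
[[360.78155352 166.86637735]]
[[334.97641149  46.74292523]]
[[265.40588176 215.25985649]]
```

View pics/w1.png

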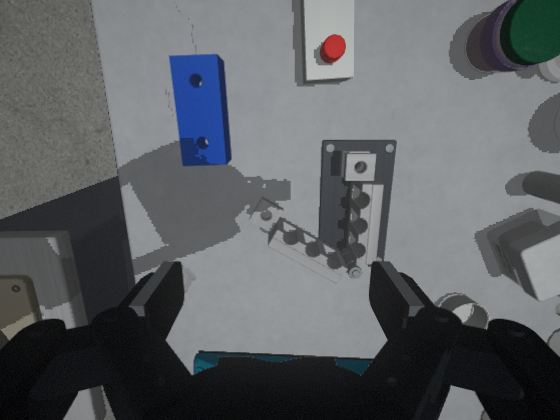

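The wrist view agrees with the top view. It shows the lug hole at (361,166), the red head at (334,47) and the tongue hole at (266,215), all within about 1 px of prediction. Next I'll plan the push.

```bash
cat >> h.py <<'E'
def pushpt(th,clear=0,s=80,hy=14.5,hx=11):
    th=np.radians(th); u=np.array([-np.sin(th),np.cos(th)]); n=np.array([-np.cos(th),-np.sin(th)])
    H=np.array([0,-55.]); off=hy*np.cos(th)+hx*np.sin(th)
    return m2w(H+u*s+n*(22+off+clear))
E
python3 - <<'E'
from h import *
for th,c in [(58,30),(58,0),(48,0),(36,0),(24,0),(12,0),(4,0),(0,0),(0,-3)]: print(th,c,pushpt(th,c).round(1))
p=pushpt(58,30); delta([*p,204])
E
```

```text
58 30 [413.7 120.8]
58 0 [430. 146.]
48 0 [432.6 160.6]
36 0 [439.4 177.6]
24 0 [450.4 193.3]
12 0 [465.2 206.4]
4 0 [476.8 213.2]
0 0 [483.1 215.9]
0 -3 [486.1 215.8]
tcp [434.6 226.2 204.8] rot [179.86   0.2   88.94] gap 85.4 F [ 3.2 -3.  -0.2] t 1.9
slide mm [-105.8  -18.9    1.1]
```

```bash
python3 -m crank '{"slide":[[-0.035,-0.006,0],[-0.035,-0.006,0],[-0.036,-0.006,0],[0,0,0.02],[0,0,0.03],[0,0,0.03],[0,0,0],[0,0,0]],"twist":[0,0,0,0,0,0,0,0]}' 1 30
python3 -c "
from h import *
p=pushpt(58,30); delta([*p,28],89.1)"
```

```text
time: 2.7
tool_pos: [410.7, 127.9, 125.0]
tcp_rot: [-179.9, 0.0, 89.1]
ft_force: [-0.3, -0.3, 0.8]
finger_gap: -0.1
tcp [410.7 127.9 125. ] rot [-1.7993e+02  1.0000e-02  8.9150e+01] gap -0.1 F [-0.3 -0.3  0.8] t 2.7
slide mm [-7.   3.2 96.9] twist rad 0.0008
```

```bash
python3 -m crank '{"slide":[[-0.007,0.003,0.0],[0,0,0.03],[0,0,0.03],[0,0,0.025],[0,0,0.011],[0,0,0]],"twist":[0,0,0,0,0,0]}'
python3 - <<'E'
from h import *
p=pushpt(58,5); delta([*p,28],89.1)
d=viewer.snapshot('top'); crop(d,230,185,100,80,6,'t2.png')
E
```

```text
time: 3.3
tool_pos: [413.8, 120.5, 28.5]
tcp_rot: [-179.9, 0.0, 89.1]
ft_force: [-0.1, 0.4, 0.1]
finger_gap: 0.2
tcp [413.8 120.5  28.5] rot [-1.7993e+02  2.0000e-02  8.9140e+01] gap 0.2 F [-0.1  0.4  0.1] t 3.3
slide mm [21.5 13.1  0.5] twist rad 0.0007
```

View pics/t2.png

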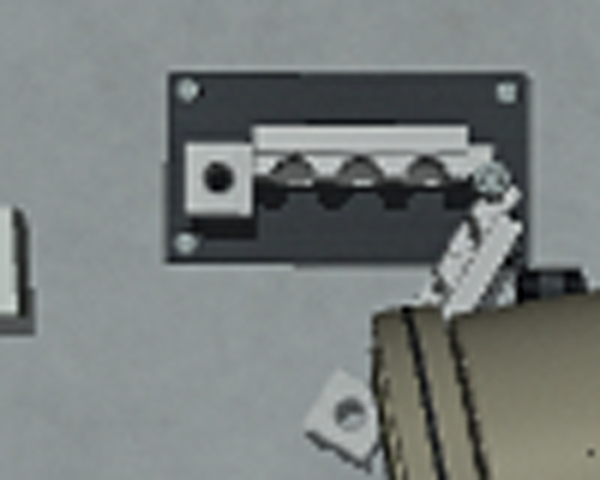

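The fingers stand beside the open half, clear of it, with the tongue hole at (349,412) in the crop. I'll push in steps along the arc.

```bash
python3 -m crank '{"slide":[[0.013,0.008,0],[0.0125,0.008,0],[0.0075,0.0015,0],[0.007,0.0015,0],[0.0085,0.003,0],[0.0085,0.0035,0],[0.008,0.005,0],[0.008,0.006,0]],"twist":[0,0,0,0,0,0,0,0]}'
python3 -m crank '{"slide":[[0.0065,0.007,0],[0.0065,0.0075,0],[0.004,0.006,0],[0.003,0.005,0],[0.001,0.003,0],[0,0.001,0],[0,0,0]],"twist":[0,0,0,0,0,0,0]}'
python3 - <<'E'
from h import *
p=pushpt(0,0); delta([*p,28],89.1)
d=viewer.snapshot('top'); crop(d,230,185,100,80,6,'t3.png')
E
```

```text
time: 4.15
tool_pos: [451.7, 193.8, 28.5]
tcp_rot: [-180.0, 0.0, 89.1]
ft_force: [0.1, -1.1, -0.0]
finger_gap: 0.0
time: 4.85
tool_pos: [481.5, 213.7, 28.7]
tcp_rot: [-180.0, -0.0, 89.1]
ft_force: [-0.1, -0.9, 0.6]
finger_gap: 0.2
tcp [481.5 213.7  28.7] rot [-180.     -0.     89.13] gap 0.2 F [-0.1 -0.9  0.6] t 4.85
slide mm [2.2 1.5 0.7] twist rad 0.0006
```

View pics/t3.png

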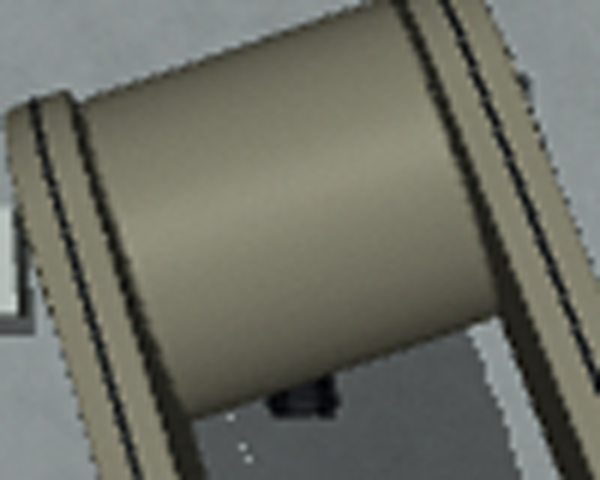

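The arm hides the mould in this view. I'll push on slowly and watch the force.

```bash
python3 -m crank '{"slide":[[0,0.0015,0],[0,0.0015,0],[0,0.001,0],[0,0,0]],"twist":[0,0,0,0]}'
python3 -m crank '{"slide":[[0,0.001,0],[0,0.001,0],[0,0,0]],"twist":[0,0,0]}'
python3 -m crank '{"slide":[[0,0.001,0],[0,0.001,0],[0,0,0]],"twist":[0,0,0]}'
```

```text
time: 5.3
tool_pos: [485.6, 213.7, 28.7]
tcp_rot: [180.0, -0.0, 89.1]
ft_force: [-0.9, 0.4, 0.6]
finger_gap: -0.2
time: 5.6
tool_pos: [487.6, 213.7, 28.7]
tcp_rot: [180.0, 0.0, 89.1]
ft_force: [-1.2, 0.3, 1.3]
finger_gap: 0.1
time: 5.9
tool_pos: [489.6, 213.7, 28.7]
tcp_rot: [180.0, 0.0, 89.1]
ft_force: [-1.5, 0.3, 0.1]
finger_gap: 0.3
```

```bash
python3 -m crank '{"slide":[[0,0.001,0],[0,0.001,0],[0,0,0]],"twist":[0,0,0]}'
python3 -m crank '{"slide":[[0,0.001,0],[0,0.001,0],[0,0,0]],"twist":[0,0,0]}'
python3 - <<'E'
from h import *
s=status.sense(); d=viewer.snapshot('wrist'); cv2.imwrite('pics/w2.png',d['img'][:,:,::-1])
E
```

```text
time: 6.2
tool_pos: [489.9, 213.6, 28.6]
tcp_rot: [-179.8, 0.0, 89.1]
ft_force: [-9.1, 0.3, 6.2]
finger_gap: 0.1
time: 6.5
tool_pos: [490.1, 213.6, 28.5]
tcp_rot: [-179.6, 0.0, 89.2]
ft_force: [-17.7, 0.3, 14.0]
finger_gap: -0.3
```

View pics/w2.png

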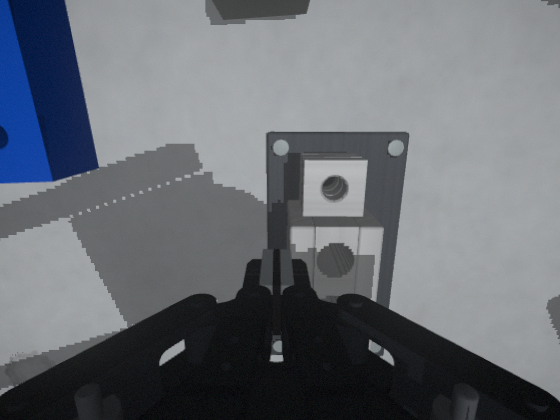

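The force rose steeply at the hard stop (17 N), and the holes look in line at (335,187). I'll back off and go over the red pin.

```bash
python3 -m crank '{"slide":[[0,-0.01,0],[0,-0.02,0],[0,-0.01,-0.03],[0,0,-0.05],[0,0,-0.045],[0,0,0]],"twist":[0,0,0,0,0,0]}'
python3 - <<'E'
from h import *
delta([485,359.2,150],89.1)
s=status.sense(); d=viewer.snapshot('wrist'); cv2.imwrite('pics/w3.png',d['img'][:,:,::-1])
E
```

```text
time: 7.15
tool_pos: [458.1, 215.8, 161.9]
tcp_rot: [179.3, -0.3, 89.1]
ft_force: [1.0, 1.9, 0.3]
finger_gap: -0.2
tcp [458.1 215.8 161.9] rot [179.27  -0.25  89.15] gap -0.2 F [1.  1.9 0.3] t 7.15
slide mm [143.7  24.6  12.8] twist rad 0.0008
```

View pics/w3.png

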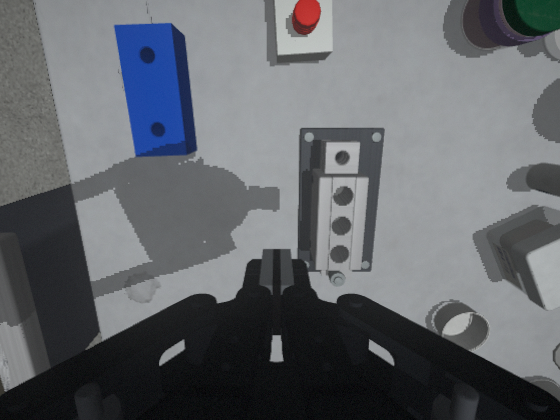

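The mould is shut, with the three cavities closed up and the hole clear at (342,157).

```bash
python3 -m crank '{"slide":[[0.036,0.006,0.003],[0.036,0.006,0.003],[0.036,0.006,0.003],[0.036,0.007,0.003],[0,0,0],[0,0,0]],"twist":[0,0,0,0,0,0]}' 0 40
python3 - <<'E'
from h import *
delta([485,359.2,48],89.1)
s=status.sense(); d=viewer.snapshot('wrist'); cv2.imwrite('pics/w4.png',d['img'][:,:,::-1])
print(w2p(d,[485,359.2,70],s))
E
```

```text
time: 7.8
tool_pos: [479.6, 357.8, 139.4]
tcp_rot: [-179.9, 0.1, 89.2]
ft_force: [0.1, -0.2, 1.3]
finger_gap: 85.1
tcp [479.6 357.8 139.4] rot [-1.7986e+02  1.2000e-01  8.9220e+01] gap 85.1 F [ 0.1 -0.2  1.3] t 7.8
slide mm [ 1.7  5.6 91.4] twist rad 0.0021
[[282.53965368 207.54029572]]
```

View pics/w4.png

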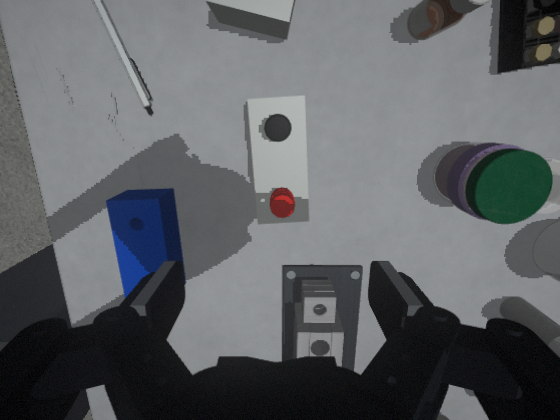

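Run:
```python
from h import *
i=cv2.imread('pics/w4.png'); cv2.imwrite('pics/w4c.png',cv2.resize(i[170:240,240:330],None,fx=8,fy=8,interpolation=cv2.INTER_CUBIC))
```

```text
(no output)
```

View pics/w4c.png

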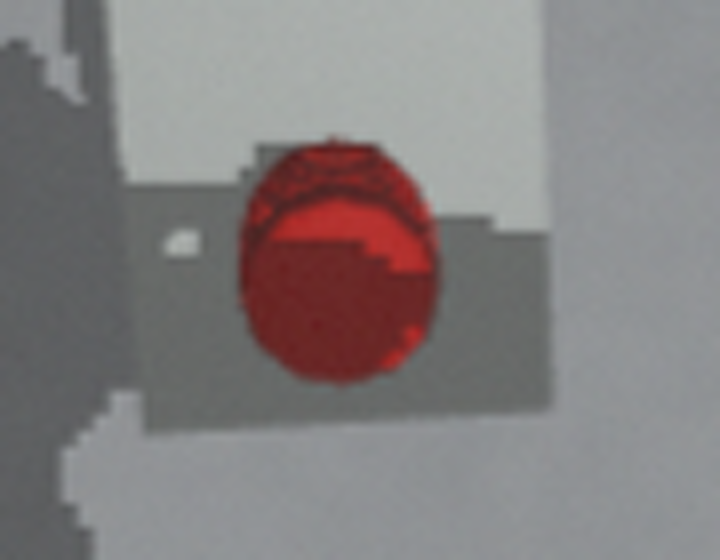

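The top of the head is centred at (282.5,206), against (282.5,207.5) predicted, so y is about 360. I'll descend and grip.

```bash
python3 -m crank '{"slide":[[0.0024,0.0056,0.01],[0,0,0.025],[0,0,0.025],[0,0,0.02],[0,0,0.01],[0,0,0.0015],[0,0,0]],"twist":[0,0,0,0,0,0,0]}'
python3 -m crank '{"slide":[[0,0,0],[0,0,0],[0,0,0],[0,0,0],[0,0,0],[0,0,0],[0,0,0]],"twist":[0,0,0,0,0,0,0]}' 1 40
python3 - <<'E'
from h import *
delta([485,360,48],89.1)
E
```

```text
time: 8.55
tool_pos: [486.7, 359.9, 50.6]
tcp_rot: [180.0, -0.0, 89.1]
ft_force: [0.3, 0.0, -0.1]
finger_gap: 85.5
time: 9.25
tool_pos: [486.2, 360.2, 50.2]
tcp_rot: [-180.0, 0.0, 89.1]
ft_force: [0.5, 0.6, -0.1]
finger_gap: -0.3
tcp [486.2 360.2  50.2] rot [-180.      0.     89.14] gap -0.3 F [ 0.5  0.6 -0.1] t 9.25
slide mm [-0.2 -1.2  2.2] twist rad 0.0008
```

Run:
```python
from h import *
d=viewer.snapshot('wrist'); cv2.imwrite('pics/w5.png',d['img'][:,:,::-1])
d=viewer.snapshot('side'); crop(d,210,150,120,100,5,'s5.png')
```

```text
(no output)
```

View pics/w5.png

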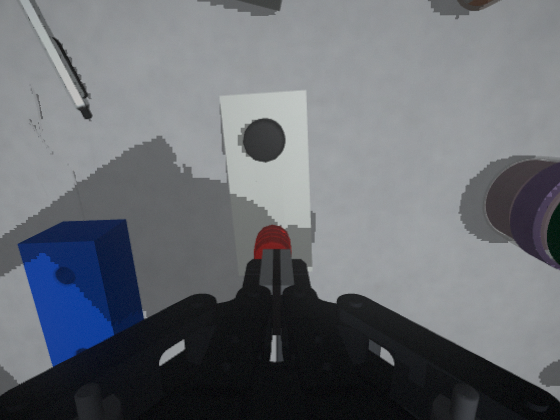

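View pics/s5.png

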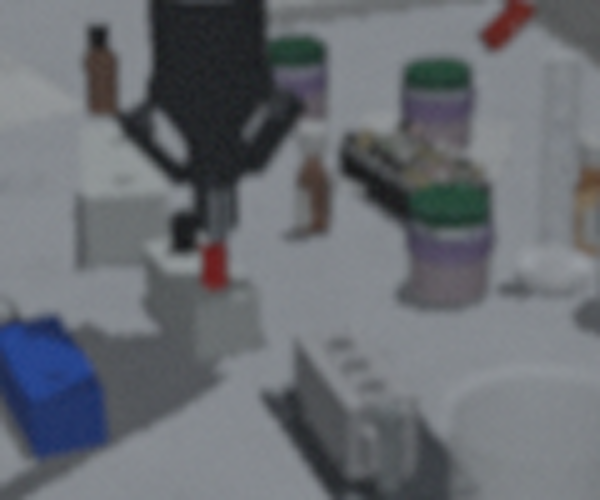

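Run:
```python
from h import *
s=status.sense()
d=viewer.snapshot('side')
for X in [s['tool_pos'],[485,360,70],[485,360,42]]: 
    p=w2p(d,X)[0]; print('side',p.round(1),((p-[210,150])*5).round(0))
w=viewer.snapshot('wrist')
for X in [s['tool_pos'],[485,360,70],[485,360,42]]: print('wrist',w2p(w,X,s).round(1))
cv2.imwrite('pics/w5c.png',cv2.resize(w['img'][200:300,220:330,::-1],None,fx=6,fy=6,interpolation=cv2.INTER_CUBIC))
```

```text
side [252.5 203.9] [212. 269.]
side [251.9 198.6] [210. 243.]
side [252.2 206.2] [211. 281.]
wrist [[275.2 244.2]]
wrist [[272.7 259.6]]
wrist [[273.2 239.1]]
```

View pics/w5c.png

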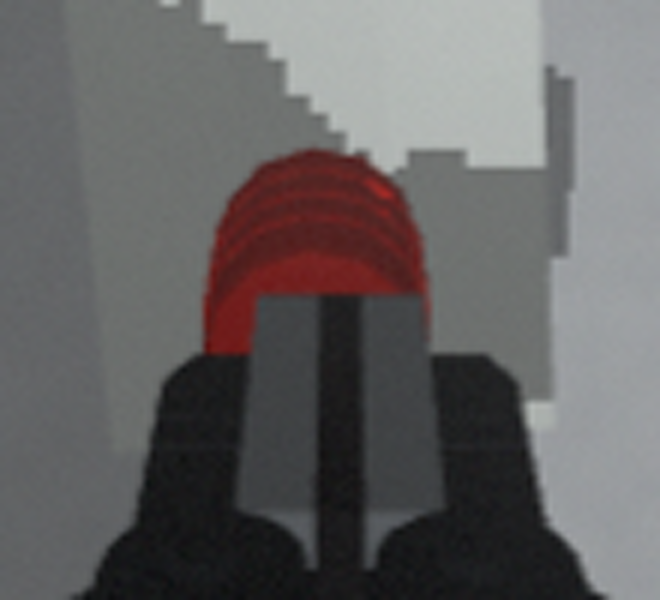

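Run:
```python
from h import *
s=status.sense()
w=viewer.snapshot('wrist')
T=Ro.from_euler('xyz',s['tcp_rot'],degrees=True).as_matrix()
print(s['tool_pos'],r.grip_depth)
for tx in (11,0,-11):
  for tz in (0,-10,-19,-25,-40): print(tx,tz,w2p(w,s['tool_pos']+T@[tx,0,tz],s).round(1), w2p(w,s['tool_pos']+T@[tx,11,tz],s).round(1))
d=viewer.snapshot('side'); crop(d,235,180,40,35,16,'s5b.png')
```

```text
[486.18902373 360.09916635  50.12007442] 18.700000000000003
11 0 [[275.1 226.2]] [[294.5 226.2]]
11 -10 [[275.1 232.5]] [[295.6 232.5]]
11 -19 [[275.  238.8]] [[296.6 238.8]]
11 -25 [[274.9 243.4]] [[297.3 243.4]]
11 -40 [[274.8 256.5]] [[299.5 256.5]]
0 0 [[275.2 244.2]] [[294.2 244.2]]
0 -10 [[275.1 251.3]] [[295.2 251.3]]
0 -19 [[275.  258.5]] [[296.2 258.5]]
0 -25 [[275.  263.8]] [[296.9 263.8]]
0 -40 [[274.8 278.7]] [[299.  278.7]]
-11 0 [[275.2 261.5]] [[293.9 261.5]]
-11 -10 [[275.1 269.5]] [[294.9 269.5]]
-11 -19 [[275.1 277.5]] [[295.8 277.5]]
-11 -25 [[275.  283.4]] [[296.5 283.4]]
-11 -40 [[274.9 299.9]] [[298.5 299.9]]
```

View pics/s5b.png

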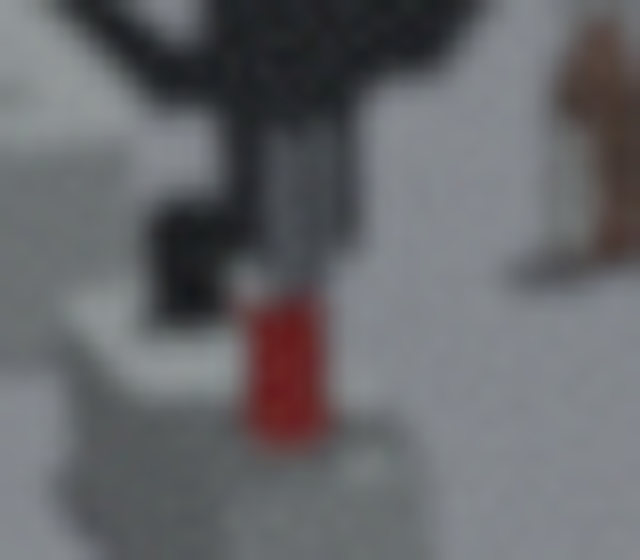

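The fingers shut on nothing. In the side crop their tips end at about (290,290), just above the red head (290,370). The wrist view also puts them 20–25 mm behind the reported TCP. So the tips really end higher than stated. I'll open, go about 21 mm lower while watching the force, and check again.

```bash
python3 -m crank '{"slide":[[0,0,0],[0,0,0],[0,0,0],[0,0,0],[0,0,0],[0,0,0]],"twist":[0,0,0,0,0,0]}' 0 40
python3 -m crank '{"slide":[[0,-0.001,0.006],[0,0,0.005],[0,0,0.005],[0,0,0.005],[0,0,0]],"twist":[0,0,0,0,0]}'
python3 - <<'E'
from h import *
w=viewer.snapshot('wrist'); cv2.imwrite('pics/w6.png',w['img'][:,:,::-1])
d=viewer.snapshot('side'); crop(d,230,170,50,45,12,'s6.png')
E
```

```text
time: 10.15
tool_pos: [486.2, 360.2, 50.2]
tcp_rot: [180.0, -0.0, 89.1]
ft_force: [-0.2, 1.7, 0.3]
finger_gap: 84.9
time: 10.65
tool_pos: [484.5, 359.7, 27.8]
tcp_rot: [-179.9, 0.1, 89.1]
ft_force: [-1.2, 0.6, 0.6]
finger_gap: 85.4
```

View pics/w6.png

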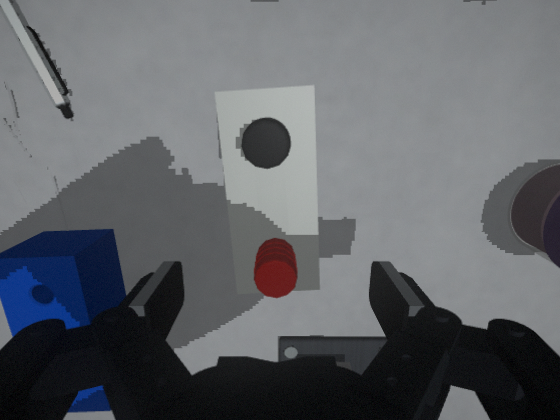

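View pics/s6.png

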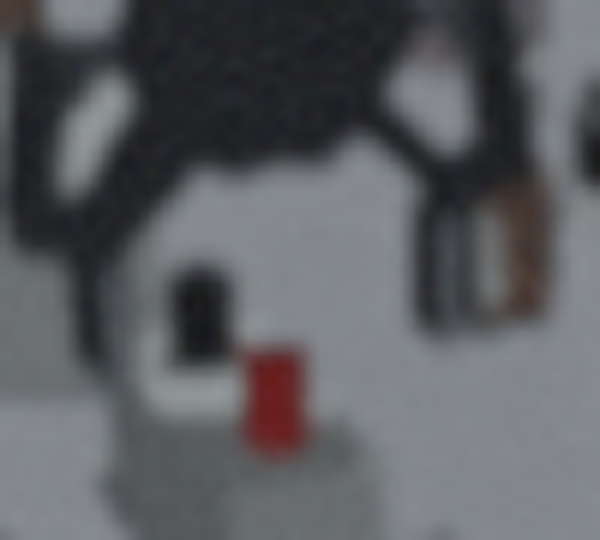

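Run:
```python
from h import *
d=viewer.snapshot('side')
for z in (28,40,50,60,70,80):
  print(z,[((w2p(d,[484.5+dx,360+dy,z])[0]-[230,170])*12).round(0) for dx,dy in ((-50,11),(-50,-11),(50,11),(50,-11))])
```

```text
28 [array([ 84., 493.]), array([106., 527.]), array([422., 433.]), array([448., 465.])]
40 [array([ 82., 455.]), array([104., 488.]), array([421., 395.]), array([448., 427.])]
50 [array([ 80., 422.]), array([102., 455.]), array([420., 364.]), array([447., 395.])]
60 [array([ 78., 390.]), array([100., 422.]), array([420., 332.]), array([446., 362.])]
70 [array([ 76., 357.]), array([ 98., 389.]), array([419., 299.]), array([445., 330.])]
80 [array([ 74., 324.]), array([ 96., 355.]), array([418., 267.]), array([445., 297.])]
```

```bash
python3 -m crank '{"slide":[[0,0,0.004],[0,0,0]],"twist":[0,0]}'
python3 -m crank '{"slide":[[0,0,0],[0,0,0],[0,0,0],[0,0,0],[0,0,0],[0,0,0],[0,0,0]],"twist":[0,0,0,0,0,0,0]}' 1 40
python3 - <<'E'
from h import *
w=viewer.snapshot('wrist'); cv2.imwrite('pics/w7.png',cv2.resize(w['img'][200:300,220:330,::-1],None,fx=6,fy=6,interpolation=cv2.INTER_CUBIC))
d=viewer.snapshot('side'); crop(d,230,170,50,45,12,'s7.png')
E
```

```text
time: 11.0
tool_pos: [485.1, 360.0, 24.8]
tcp_rot: [-180.0, 0.0, 89.1]
ft_force: [-0.2, 0.5, -1.0]
finger_gap: 85.3
time: 11.7
tool_pos: [485.2, 360.2, 25.4]
tcp_rot: [180.0, -0.0, 89.1]
ft_force: [-1.2, -0.1, 3.1]
finger_gap: 17.8
```

View pics/w7.png

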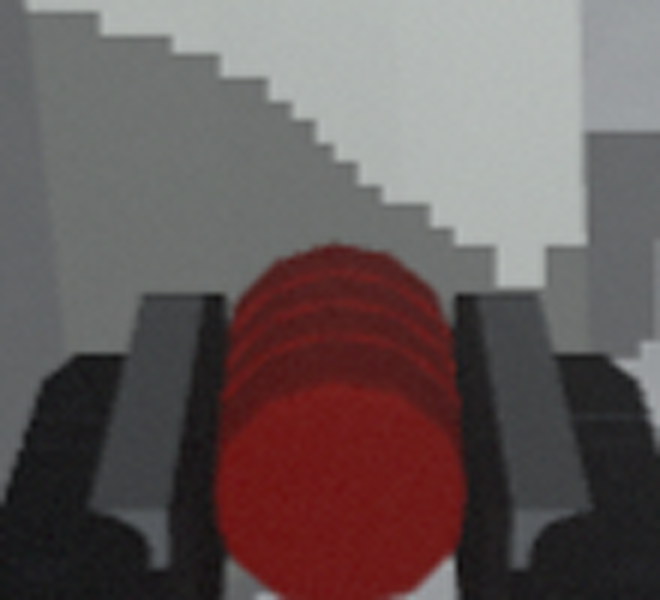

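View pics/s7.png

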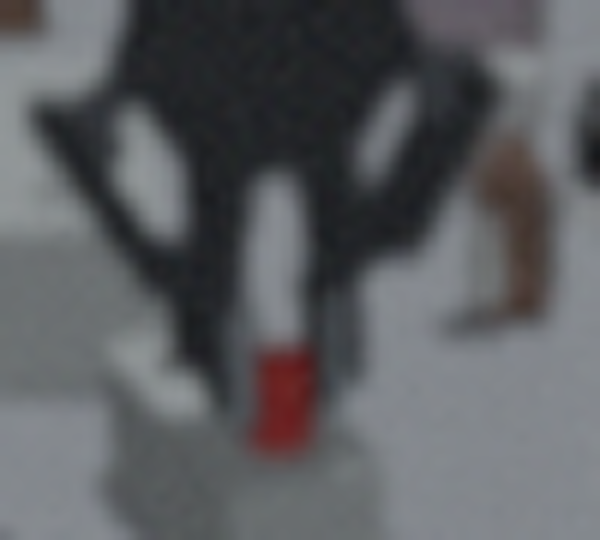

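The grip holds: gap 17.8 mm, pads overlapping most of the head, tips just above the stand. I'll lift and carry the pin to about 25 mm short of the hole in +y.

```bash
python3 -m crank '{"slide":[[0,0,-0.01],[0,0,-0.02],[0,0,-0.025],[0,0,-0.02],[0,0,0],[0,0,0]],"twist":[0,0,0,0,0,0]}'
python3 -m crank '{"slide":[[-0.02,0.007,0],[-0.025,0.01,0],[-0.025,0.01,0],[-0.015,0.008,0],[0,0,0],[0,0,0],[0,0,0]],"twist":[0,0,0,0,0,0,0]}'
python3 - <<'E'
from h import *
delta([520,275,100],89.1)
s=status.sense()
w=viewer.snapshot('wrist'); cv2.imwrite('pics/w8.png',w['img'][:,:,::-1])
cv2.imwrite('pics/w8c.png',cv2.resize(w['img'][190:310,220:330,::-1],None,fx=6,fy=6,interpolation=cv2.INTER_CUBIC))
print(w2p(w,[520,250.3,47],s))
import pickle; pickle.dump((s,w),open('w8.pkl','wb'))
d=viewer.snapshot('side'); crop(d,210,150,90,110,6,'s8.png')
E
```

```text
time: 12.4
tool_pos: [485.6, 360.3, 100.6]
tcp_rot: [179.9, -0.0, 89.1]
ft_force: [0.4, 0.5, -1.1]
finger_gap: 18.3
time: 13.1
tool_pos: [518.5, 275.3, 99.8]
tcp_rot: [-180.0, -0.0, 89.2]
ft_force: [-0.4, 0.8, -0.4]
finger_gap: 18.1
tcp [518.5 275.3  99.8] rot [-1.7996e+02 -1.0000e-02  8.9170e+01] gap 18.1 F [-0.4  0.8 -0.4] t 13.1
slide mm [-0.3  1.5 -0.2] twist rad 0.0011
[[277.9791063  247.37862724]]
```

View pics/w8c.png

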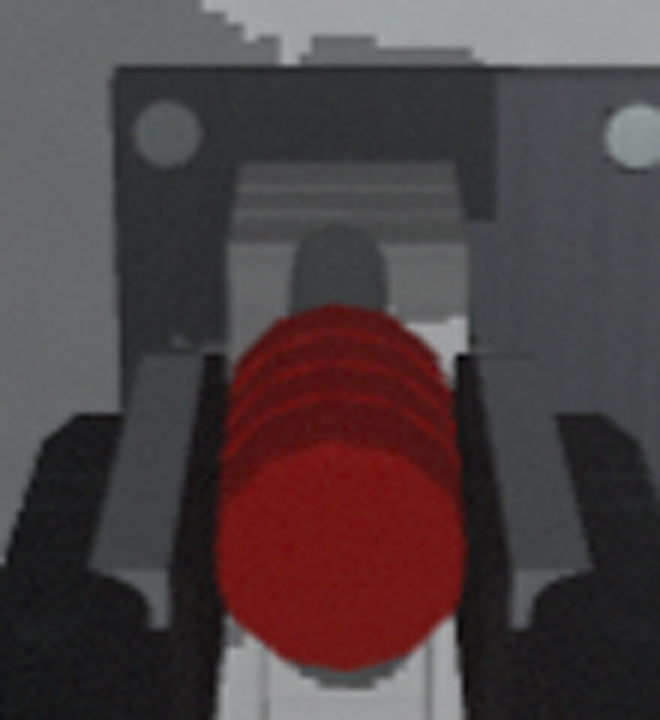

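View pics/s8.png

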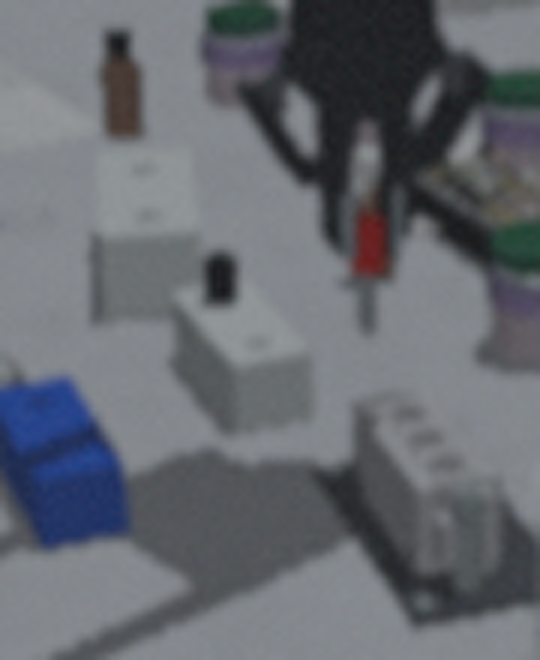

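Run:
```python
from h import *
import pickle
s,w=pickle.load(open('w8.pkl','rb'))
f=lambda c:((c[0]+.5)/6-.5+220,(c[1]+.5)/6-.5+190)
T=Ro.from_euler('xyz',s['tcp_rot'],degrees=True).as_matrix()
def tool(uv,tz):
    X=p2w(w,uv,s['tool_pos'][2]-tz,s); return T.T@(X-s['tool_pos'])
print('head top in tool',tool(f((340,555)),-45).round(1), 'sides',tool(f((215,555)),-45).round(1),tool(f((465,555)),-45).round(1))
print('head top rear/front',tool(f((340,440)),-45).round(1),tool(f((343,672)),-45).round(1))
print('foot far edge',tool(f((340,226)),21).round(1),'shaft sides at mid',tool(f((290,300)),10).round(1),tool(f((388,300)),10).round(1))
for c in ((229,243),(467,243)): print('lug edge',p2w(w,f(c),47,s).round(1))
print('expected lug edge', m2w((-15,74)).round(1),m2w((15,74)).round(1), 'hole',m2w((0,60)).round(1))
for c in ((115,68),): print('plate corner',p2w(w,f(c),6,s).round(1), m2w((-35,85)))
for c in ((165,133),(640,135)): print('screw',p2w(w,f(c),7,s).round(1))
```

```text
head top in tool [  1.1   0.6 -45. ] sides [  1.1  -8.5 -45. ] [  1.1   9.8 -45. ]
head top rear/front [ 10.4   0.6 -45. ] [ -8.7   0.9 -45. ]
foot far edge [ 2.7  0.6 21. ] shaft sides at mid [-1.2 -4.4 10. ] [-1.2  5.5 10. ]
lug edge [505.1 264.5  47. ]
lug edge [534.7 264.1  47. ]
expected lug edge [505.4 264.5] [535.4 264.1] hole [520.1 250.3]
plate corner [486.7 276.3   6. ] [485.53943983 275.83926987]
screw [493.6 266.7   7. ]
screw [562.2 265.4   7. ]
```

```bash
python3 -m crank '{"slide":[[-0.009,0.0,0],[-0.009,0.0005,0],[-0.0075,0,0],[0,0,0],[0,0,0.01],[0,0,0.01],[0,0,0],[0,0,0]],"twist":[0,0,0,0,0,0,0,0]}'
python3 - <<'E'
from h import *
delta([519.25,249.7,74],89.1)
s=status.sense()
w=viewer.snapshot('wrist'); cv2.imwrite('pics/w9c.png',cv2.resize(w['img'][190:310,220:330,::-1],None,fx=6,fy=6,interpolation=cv2.INTER_CUBIC))
d=viewer.snapshot('side'); crop(d,245,210,60,50,12,'s9.png')
for z in (47,59): print(z,((w2p(d,[519.85,250.3,z])[0]-[245,210])*12).round(0))
E
```

```text
time: 14.0
tool_pos: [518.4, 249.1, 79.2]
tcp_rot: [-179.9, 0.0, 89.2]
ft_force: [0.1, 0.6, -0.5]
finger_gap: 17.9
tcp [518.4 249.1  79.2] rot [-1.799e+02  4.000e-02  8.915e+01] gap 17.9 F [ 0.1  0.6 -0.5] t 14.0
slide mm [0.6 0.9 5.2] twist rad 0.0010
47 [343.  87.]
59 [343.  46.]
```

View pics/w9c.png

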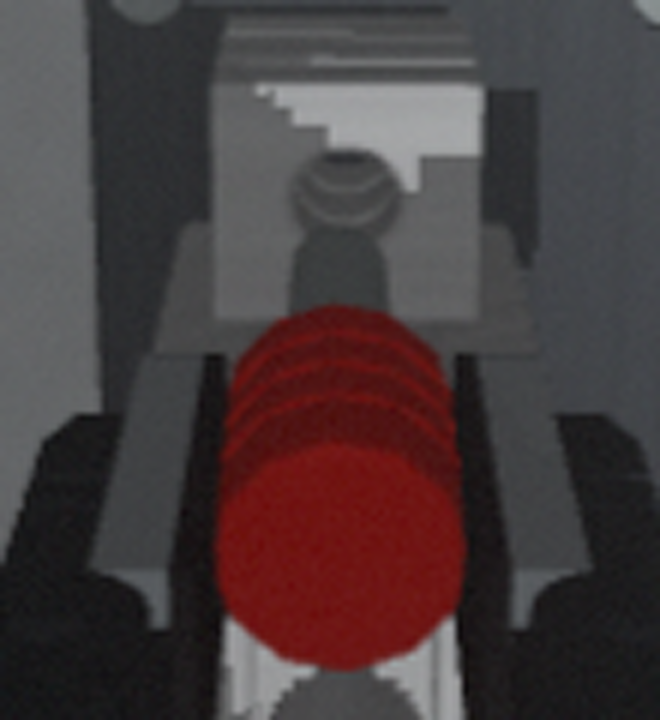

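View pics/s9.png

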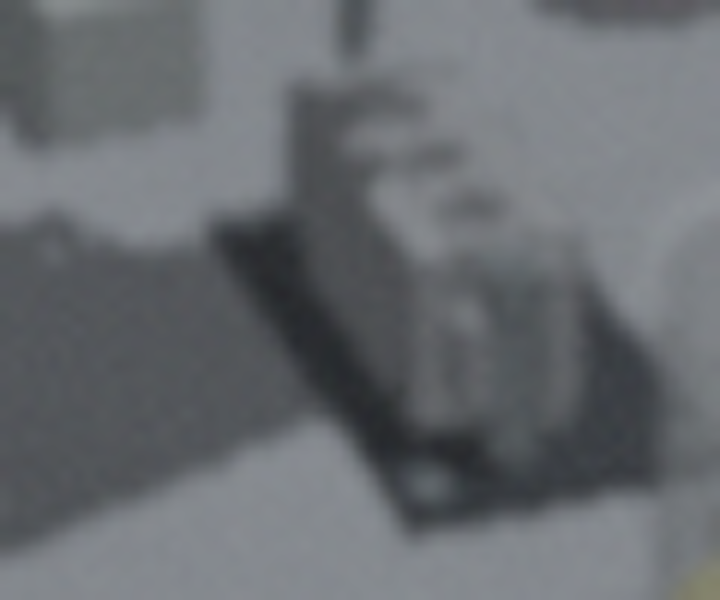

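The hole is clearly visible ahead of the shaft, centred near crop (346,200) with the shaft at (338,270). I'll measure both in the tool frame.

Run:
```python
from h import *
s=status.sense(); w=viewer.snapshot('wrist')
f=lambda c:((c[0]+.5)/6-.5+220,(c[1]+.5)/6-.5+190)
T=Ro.from_euler('xyz',s['tcp_rot'],degrees=True).as_matrix()
print(s['tool_pos'])
def tool(c,tz): return (T.T@(p2w(w,f(c),s['tool_pos'][2]-tz,s)-s['tool_pos'])).round(2)
tz=s['tool_pos'][2]-47
for c in ((292,197),(401,197),(346,148)): print('hole',tool(c,tz))
for c in ((291,290),(388,290)): print('shaft z10',tool(c,10),'z0',tool(c,0))
print('foot top edge',tool((338,226),21),tool((338,230),15))
for c in ((210,86),(485,86),(212,320),(482,320)): print('lug',tool(c,tz))
```

```text
[519.08336565 249.31488224  80.19315078]
hole [ 1.8  -4.78 33.19]
hole [ 1.8   7.51 33.19]
hole [ 7.59  1.3  33.19]
shaft z10 [-0.15 -4.33 10.  ] z0 [ 3.86 -4.05  0.  ]
shaft z10 [-0.15  5.49 10.  ] z0 [ 3.86  5.22 -0.  ]
foot top edge [ 2.75  0.42 21.  ] [ 4.48  0.43 15.  ]
lug [ 14.8  -13.77  33.19]
lug [14.79 16.7  33.19]
lug [-13.14 -14.09  33.19]
lug [-13.15  16.95  33.19]
```

```bash
python3 -m crank '{"slide":[[0.0012,0.0009,0],[0,0,0.005],[0,0,0.004],[0,0,0.003],[0,0,0]],"twist":[0,0,0,0,0]}'
python3 -m crank '{"slide":[[0,0,0.003],[0,0,0.003],[0,0,0]],"twist":[0,0,0]}'
python3 - <<'E'
from h import *
s=status.sense()
w=viewer.snapshot('wrist'); cv2.imwrite('pics/w10c.png',cv2.resize(w['img'][190:310,220:330,::-1],None,fx=6,fy=6,interpolation=cv2.INTER_CUBIC))
E
```

```text
time: 14.65
tool_pos: [519.4, 250.1, 67.2]
tcp_rot: [-179.9, 0.0, 89.1]
ft_force: [0.7, 1.1, -1.0]
finger_gap: 18.3
time: 14.95
tool_pos: [519.7, 250.2, 61.6]
tcp_rot: [-180.0, 0.0, 89.1]
ft_force: [-0.3, 0.1, -2.0]
finger_gap: 18.5
```

View pics/w10c.png

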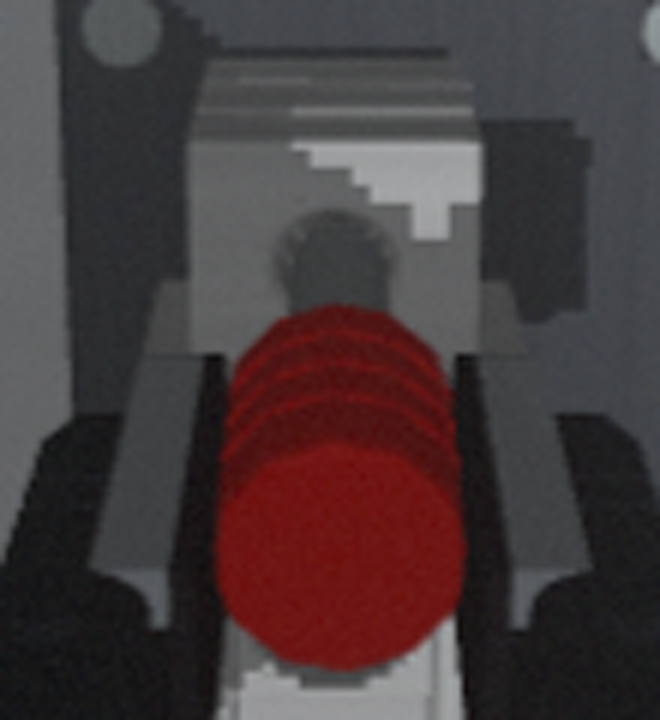

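The foot is in the hole with no contact force, and the shaft is centred within about 0.3 mm. Seated should read TCP z ≈ 30, so I'll push down in steps.

```bash
python3 -m crank '{"slide":[[0,0,0.003],[0,0,0.003],[0,0,0.003],[0,0,0]],"twist":[0,0,0,0]}'
python3 -m crank '{"slide":[[0,0,0.003],[0,0,0.003],[0,0,0.003],[0,0,0]],"twist":[0,0,0,0]}'
```

```text
time: 15.4
tool_pos: [519.5, 250.1, 52.5]
tcp_rot: [-179.9, 0.0, 89.1]
ft_force: [0.1, 0.4, -0.6]
finger_gap: 18.2
time: 15.8
tool_pos: [519.6, 250.2, 43.5]
tcp_rot: [-179.9, 0.0, 89.1]
ft_force: [0.6, -0.7, -1.5]
finger_gap: 18.1
```

```bash
python3 -m crank '{"slide":[[0,0,0.003],[0,0,0.003],[0,0,0.003],[0,0,0]],"twist":[0,0,0,0]}'
python3 -m crank '{"slide":[[0,0,0.0015],[0,0,0.0015],[0,0,0]],"twist":[0,0,0]}'
```

```text
time: 16.2
tool_pos: [519.6, 250.1, 34.5]
tcp_rot: [-180.0, 0.0, 89.1]
ft_force: [0.5, 1.0, -0.8]
finger_gap: 18.4
time: 16.5
tool_pos: [519.9, 250.3, 32.0]
tcp_rot: [-180.0, 0.0, 89.1]
ft_force: [-0.3, -0.0, -0.6]
finger_gap: 18.4
```

```bash
python3 -m crank '{"slide":[[0,0,0.001],[0,0,0.001],[0,0,0]],"twist":[0,0,0]}'
python3 -m crank '{"slide":[[0,0,0.001],[0,0,0.001],[0,0,0]],"twist":[0,0,0]}'
```

```text
time: 16.8
tool_pos: [520.1, 250.4, 30.4]
tcp_rot: [180.0, -0.0, 89.1]
ft_force: [-1.8, 0.2, 1.2]
finger_gap: 18.1
time: 17.1
tool_pos: [520.3, 250.5, 30.3]
tcp_rot: [180.0, -0.0, 89.1]
ft_force: [-9.0, -3.6, 16.5]
finger_gap: 18.3
```

The head is seated: 16.5 N upward at z 30.3, as expected. I'll let go and look.

```bash
python3 -m crank '{"slide":[[0,0,0],[0,0,0],[0,0,0]],"twist":[0,0,0]}' 0.5 40
python3 -m crank '{"slide":[[0,0,0],[0,0,0],[0,0,0]],"twist":[0,0,0]}' 0 40
python3 - <<'E'
from h import *
s=status.sense(); print(s['ft_force'].round(1),s['tool_pos'].round(1),s['finger_gap'])
w=viewer.snapshot('wrist'); cv2.imwrite('pics/w11.png',w['img'][:,:,::-1])
d=viewer.snapshot('side'); crop(d,225,180,80,80,7,'s11.png')
E
```

```text
time: 17.4
tool_pos: [519.9, 250.3, 27.9]
tcp_rot: [-180.0, 0.0, 89.1]
ft_force: [0.2, -0.5, -0.1]
finger_gap: 43.0
time: 17.7
tool_pos: [519.9, 250.3, 28.0]
tcp_rot: [-180.0, 0.0, 89.1]
ft_force: [-0.5, 0.4, 0.4]
finger_gap: 83.7
[-0.5  0.4  0.4] [519.9 250.3  28. ] 83.65641198207223
```

View pics/w11.png

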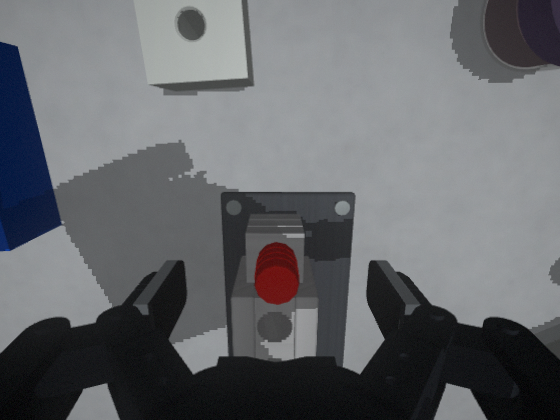

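View pics/s11.png

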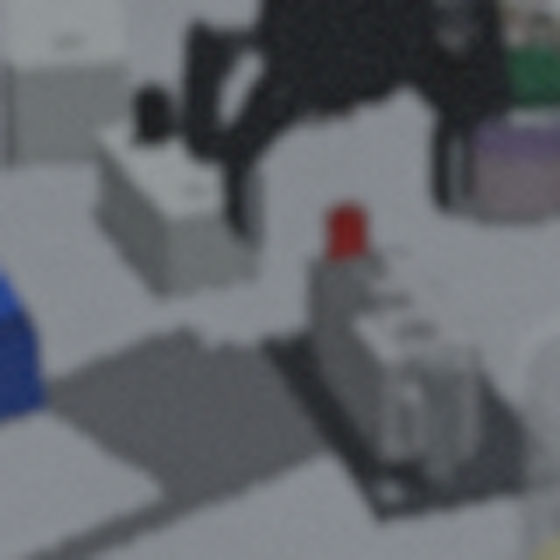

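The red pin is upright with its head on the lug (276,270), the black pin is in its stand, and the mould is shut. Next I'll slide back along y to the middle of the halves and go lower.

```bash
python3 -m crank '{"slide":[[-0.01,0,-0.002],[-0.02,0,0],[-0.02,0,0],[-0.01,-0.0005,0],[0,0,0],[0,0,0]],"twist":[0,0,0,0,0,0]}'
python3 -m crank '{"slide":[[0,0,0.007],[0,0,0.007],[0,0,0.006],[0,0,0]],"twist":[0,0,0,0]}'
python3 - <<'E'
from h import *
delta([519.2,190.3,10],89.1)
w=viewer.snapshot('wrist'); cv2.imwrite('pics/w12.png',w['img'][:,:,::-1])
d=viewer.snapshot('side'); crop(d,225,180,80,80,7,'s12.png')
E
```

```text
time: 18.4
tool_pos: [518.8, 190.4, 30.4]
tcp_rot: [180.0, -0.0, 89.1]
ft_force: [-1.1, 0.3, 0.3]
finger_gap: 85.2
time: 18.8
tool_pos: [517.2, 190.3, 8.4]
tcp_rot: [-179.8, 0.0, 89.2]
ft_force: [-0.6, 0.1, 0.0]
finger_gap: 85.2
tcp [517.2 190.3   8.4] rot [-1.7984e+02  4.0000e-02  8.9170e+01] gap 85.2 F [-0.6  0.1  0. ] t 18.8
slide mm [-0.   2.  -1.6] twist rad 0.0012
```

View pics/w12.png

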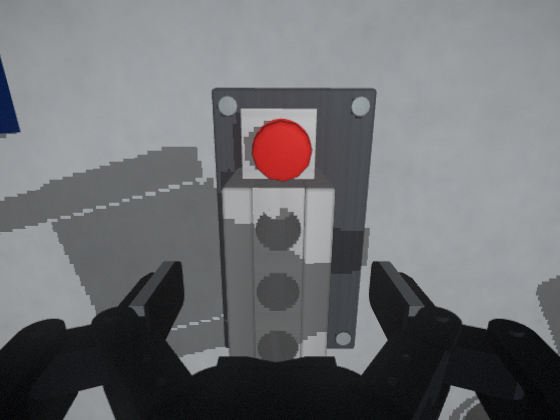

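View pics/s12.png

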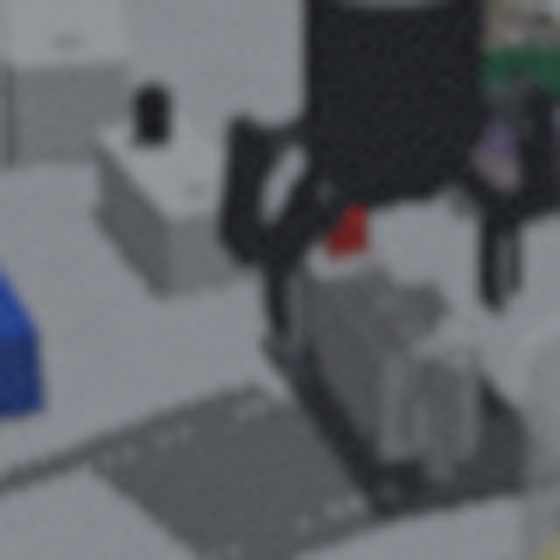

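The open fingers straddle the shut halves, and the hand body is clear of the pin head. I'll squeeze at 50 N.

```bash
python3 -m crank '{"slide":[[0,0.001,0],[0,0,0],[0,0,0],[0,0,0],[0,0,0],[0,0,0],[0,0,0],[0,0,0]],"twist":[0,0,0,0,0,0,0,0]}' 1 50
python3 - <<'E'
from h import *
delta([519.2,190.3,10],89.1)
w=viewer.snapshot('wrist'); cv2.imwrite('pics/w13.png',w['img'][:,:,::-1])
d=viewer.snapshot('side'); crop(d,225,180,80,80,7,'s13.png')
E
```

```text
time: 19.7
tool_pos: [517.9, 190.5, 10.7]
tcp_rot: [-179.8, 0.0, 89.1]
ft_force: [-10.1, -1.0, 11.6]
finger_gap: 42.5
tcp [517.9 190.5  10.7] rot [-1.7981e+02  1.0000e-02  8.9140e+01] gap 42.5 F [-10.1  -1.   11.6] t 19.7
slide mm [-0.1  1.3  0.7] twist rad 0.0007
```

View pics/w13.png

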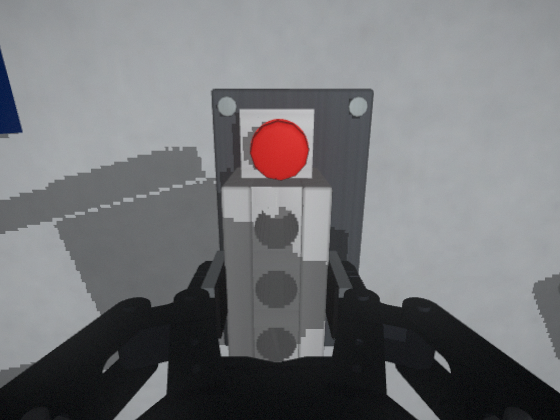

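View pics/s13.png

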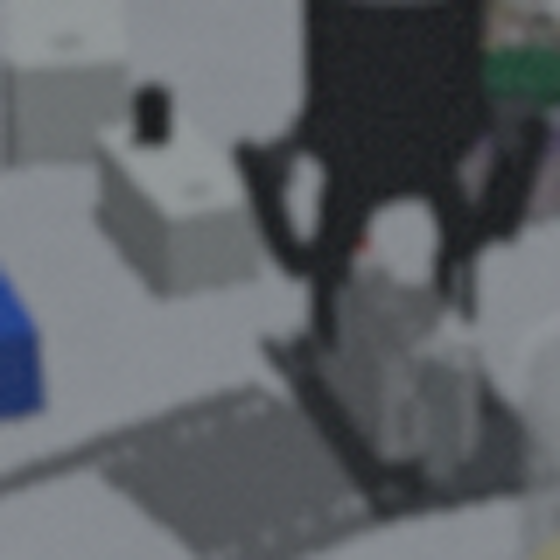

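It's holding at gap 42.5 mm (nominal 44). There is a 10 N side load on the wrist, so I'll relieve it by easing the arm slightly and settle with a firmer grip.

```bash
python3 -m crank '{"slide":[[0,-0.001,-0.001],[0,0,0],[0,0,0],[0,0,0]],"twist":[0,0,0,0]}' 1 60
python3 -m crank '{"slide":[[0,0,0],[0,0,0],[0,0,0],[0,0,0],[0,0,0],[0,0,0]],"twist":[0,0,0,0,0,0]}'
python3 - <<'E'
from h import *
s=status.sense(); w=viewer.snapshot('wrist'); cv2.imwrite('pics/w14.png',cv2.resize(w['img'][70:370,180:400,::-1],None,fx=2,fy=2))
for X in ([520.2,250.3,75],[520.2,250.3,78],[521.5,250.3,75]): print(w2p(w,X,s).round(1))
d=viewer.snapshot('top'); crop(d,180,185,150,110,5,'t14.png')
E
```

```text
time: 20.2
tool_pos: [518.0, 190.4, 10.8]
tcp_rot: [-179.9, -0.0, 89.1]
ft_force: [-1.3, 3.1, -2.8]
finger_gap: 42.7
time: 20.8
tool_pos: [518.0, 190.4, 10.8]
tcp_rot: [-179.9, -0.0, 89.1]
ft_force: [-2.0, 4.6, -6.8]
finger_gap: 42.8
[[278.  151.9]]
[[278.1 152.9]]
[[282.  151.8]]
```

View pics/w14.png

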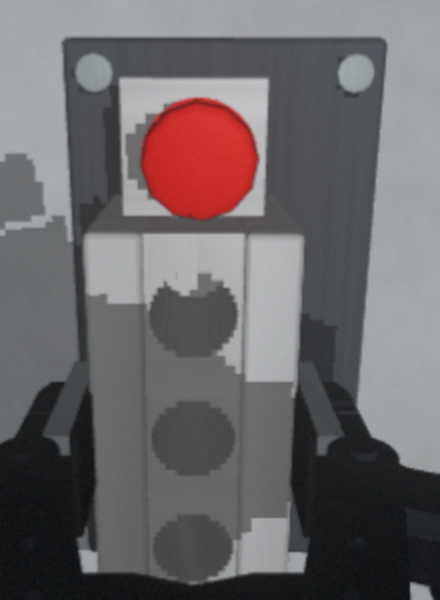

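View pics/t14.png

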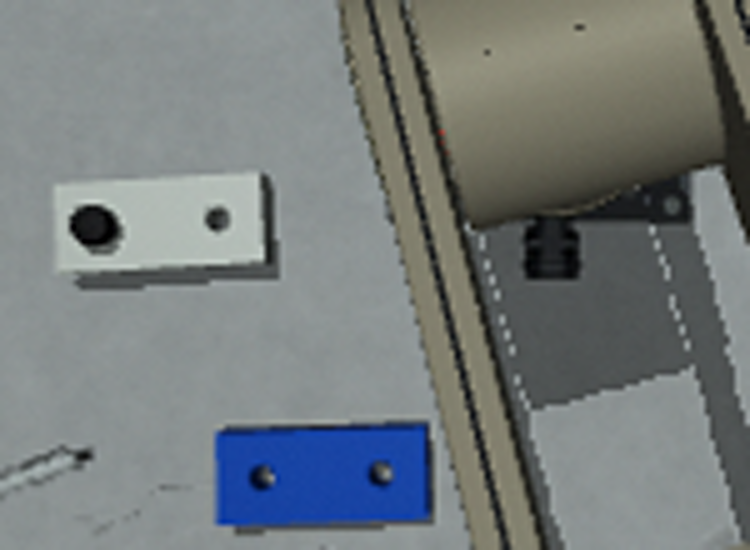

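```bash
python3 -c "
from bench import hand_in,status
s=status.sense(); print(s['finger_gap'],s['ft_force'],s['time']); print(hand_in())"
```

```text
42.383599091255185 [-2.10772955  4.73797194 -5.60697149] 20.9
the job is handed in; nothing more can be done
None
```

I swung the front half shut, pushed the red pin home through the lugs, and handed the job in at 20.9 s while squeezing the closed halves. The hand-in gives no verdict.

- **Mould:** I pushed until the force rose steeply at the hard stop (about 18 N). The lug holes then looked in line from the wrist camera. I could not read the leaf angle directly.
- **Pin:** It went in with almost no force until the head met the lug, with 16.5 N upward at the expected height. After release it looked upright and seated. In the last picture its head lies about 0.6 mm (x) and 1 mm (y) from my hole estimate, within the 1 mm clearance and calibration error.
- **Squeeze:** I held 60 N with the fingers on both outer faces and nothing on the pin. The gap read 42–43 mm against 44 mm nominal; the pin head likewise read about 18 mm for 20 mm. I had eased a 10 N side load, and the wrist force at the end was below 8 N. The force on each half was not measured separately.
- **Bystanders:** The last top view shows the black pin in its stand. The arm never came near the jar, bottle or dish, but I did not re-measure them.

**Disagreements with the description:**
- **Finger length:** With the jaws shut, the tips end about 23 mm behind the reported TCP. The first grasp of the pin therefore closed on air above its head, touching nothing, and I repeated it lower.
- **Finger thickness:** The shut fingers also proved about 8 mm thick from centre to back, not the 14.5 mm I had worked out from the given sizes.

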